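# Hold a spring cartridge at its test length against the scale plate

### The arm

A 6-joint arm with a two-finger parallel gripper is mounted at the origin on a cart in front of the work surface, level with it; the furniture and walls round the work are solid. World frame = base frame: x ahead of the robot, y to its left, z up, the work surface at z = 0. Lengths are in m, angles in rad, forces in N, time in s.
With the tool pointing down it reaches from about 0.3 to 1 m from the base axis. Payload 5.1 kg.
Tool frame: the origin (TCP) lies between the finger pads; the fingertips stand 17 mm ahead of it and the grasp point (between the pads) lies 2 mm behind it (tip_extent is the distance from the TCP to the fingertips, in m); z points along the fingers, y is the direction in which the jaws open and shut (so a half turn about z gives the same grasp; the last joint's range is limited). The gripper opens to 95 mm and grips with 3 to 60 N. Pads are 20 mm wide; open, the fingers measure 119 mm over their backs; the gripper's body (75 mm by 180 mm) begins 59 mm behind the grasp point.
Start: joints at [-1.263, 0.124, 1.65, -0, 1.367, -0.083], TCP at [0.248, -0.601, 0.232] pointing down, gripper open.
Joint ranges: [-2.61, 2.61], [-1.02, 2.33], [0.03, 2.71], [-1.35, 4.49], [0.32, 2.68], [-2.91, 2.91]. Speed limits (rad/s): [2.57, 2.57, 3.14, 3.14, 3.14, 3.14].

### API

Orientations are given as [roll, pitch, yaw] about the fixed x, y, z axes, in that order (R = Rz(yaw) Ry(pitch) Rx(roll)).
In Python, from workcell import * gives the robot as it stands. The module is installed in compiled form; this text tells all that it offers.
- The arm moves only by the tool play_rows, never from a script. Its argument "motion" is a list of rows, each an object with "translation": the shift along the tool's x, y, z in mm, a list of three; "twist": the turn, a rotation vector about the tool's x, y, z in degrees, a list of three; "gripper": the finger opening in mm, from 0 to 95.1. In form: [{"translation": [tx, ty, tz], "twist": [wx, wy, wz], "gripper": gripper}, ...]. A call has 1 to 5 rows; each row is the pose to reach, as a shift and turn from the pose commanded when the call began, along the tool's axes at that moment; what a row does not reach only later rows make up. A row lasts 1/12 s, in which the tool goes at most 41.7 mm and 7.16 degrees, less where a joint would pass 70% of its speed; a pose out of reach is approached as far as the arm can. A call with a gripper value outside its range is refused whole. The fingers move at their own pace and stop on an object; "force" is the grip in N (left out, the last holds). Time passes only in rows, so rows that repeat a pose let the fingers close. It gives the time, the measured TCP pose, the force and the opening at its end, in the units of the state.
- get_obs(): the state, without advancing time (a new reading comes with each control period).
- read_camera(name): name is "scene" or "top"; returns a dict with "frame" (420x560x3 uint8, red, green, blue), "intrinsics" (3x3 intrinsics, pixels), "cam_to_world" (4x4, takes a point from camera to world coordinates). Camera axes: x right, y down, z forward; pixel columns grow to the right and rows downward; lengths in m; the calibration is good to about 2 mm. A picture is of the moment at which its call begins. There is no depth.
- finish_job(): hands the job in, once; it reports no verdict.
Trained networks look in a picture, given as the dict that the camera call returned (one of the last four; its "shot" number tells which), for a name from the list of things; names that differ only in an ending like _2 or _b are one class to them, and where a whole thing is asked for, a point or a joint stands for the part that bears it (a point fixed in the world has none). Each returns a list of dicts, best first, with "conf" (0 to 1); they miss things now and then, are a little off and sometimes report something else, mostly with a low value. They report only what shows in the picture. A call takes as long as a camera call.
- look_for(picture, name): "xyz" ([x, y, z] in m, in the coordinates of the camera as it stood for that picture, good to about 4 mm: the middle of the surface that is visible of it).
The state is a dict: "time": time; "joint_positions": joint angles; "qd": joint speeds; "tau": joint torques, N m; "tool_pos": TCP position; "ee_rot": TCP orientation; "wrist_force": force on the tool from outside, world axes, zero at the start; "torque": the same for the moment, N m; "grip_width": opening from 0.0 (shut) to 1.0 (fully open).
Only numpy, scipy, OpenCV 4.12 (cv2) and the standard library are available. Lean on these libraries where they do the work, as an engineer would, in place of code of your own. Each camera call takes 0.05 s, during which the arm holds its last target. There are 200 camera calls.

### The job

The spring tester needs its scale plate: take the plate out of the wooden block and lean it back on the tester's sloping rest, foot on the ledge between the two end stops, graduations to the front. Then pull the sprung carriage away from the cartridge by its upright grip until the pointer stands on the plate's long line, and finish while still holding it there, steady, so that I can read the load dial. Leave the oil bottle and the hex key where they are.

Things in the scene. Friction and masses are not known exactly. Their poses are not given: they have to be found in the camera images.
- tester: Spring tester, fixed: grey base 142 x 244 mm, its top at z = 14 mm. Origin on the work surface under it; x to its back, y along its guide rods, z up; front (-x) faces the robot. Rods at x = -52 and -16, z = 38 mm; end blocks at y = -100 and +118 mm, 58 mm high. The dark cylinder with brass collars at the +y end (y = 45 to 111 mm) is the spring cartridge; round load dial over it, top at z = 112 mm.
- ledge_mid (a point): Middle of the rest ledge, at (22, 0, 24) mm in the tester frame, axes as the tester. A plate seated flat has the centre of its underside here and its z tilted 0.349 rad from upright towards the tester +x. Ledge is square to the slope; front lip 5 mm high, 14 mm before the arms; end stops 10 mm high, 158 mm apart. Two 14 mm arms at y = +-45 mm and a crossbar reach 64 mm up the slope; nothing above.
- scale_plate: Aluminium plate, 150 mm wide (y), 8 mm thick (x), 105 mm high (z), about 200 g. Origin at the centre of its underside, z up the plate; its -x face is the front, with a row of short black ticks and one long line. It starts upright in the slot of the wooden block, its top edge 119 mm above the work surface.
- long_line (a point): Point on the long line of the plate's front face: a black line 3 mm wide and 80 mm long, much longer than the ticks, upright at y = -38 mm in the plate's frame. The point is 22 mm above the plate's underside; axes as the plate.
- plate_block: Wooden block, 51 x 172 x 36 mm, fixed, with a slot 11 mm wide and 22 mm deep along its y axis, in which the scale plate stands. Origin under its centre; axes as the plate standing in it.
- carriage: Dark steel carriage block, 54 x 36 x 24 mm; origin at its centre, axes as the tester; home at (-34, 18, 38) mm in the tester frame. Slides on the rods only to the tester's -y (away from the cartridge), up to 75 mm. The spring pulls it back with 4 N at home and 1.4 N more per 10 mm (12 N at the long line); let go, it flies home.
- carriage_grip (a point): Grip point in the carriage's black upright grip, 42 mm above the carriage's centre (80 mm above the work surface); axes as the tester. The grip is 20 mm wide along y, 30 mm along x, and stands from 53 to 99 mm above the work surface; it can be taken from above, pinched along y.
- pointer_tip (a point): Tip of the flat steel pointer of the carriage, in front of the plate, 51 mm above the work surface, 50 mm behind the carriage's centre; it tells the carriage's position along the plate. It stops about 12 mm short of the face of a seated plate.
- oiler: Oil bottle with a red spout, 41 mm diameter, 118 mm high, standing; origin under its centre. To be left alone.
- hex_key: Black L-shaped hex key lying flat, 30 x 87 x 6 mm; origin under its centre. To be left alone.

How it is judged:
By the outcome, as a careful person would: the job done as asked, in the order asked, and still so for the second after the job is handed in, while the arm keeps its last pose, push and grip.
It also fails if it takes over 56 s, if anything falls off the work surface, if the arm or the gripper's body presses on something with over 40 N, if the wrist force passes 120 N, or if a joint passes its speed limit or range.

## Working session

There is one attempt and no reset: what is moved stays moved. The work goes in short steps, Python scripts to look and compute and a tool call to move; the robot and the scene stay as the last step left them, time stands still between calls to the robot, and variables do not carry over. Pictures are saved under pics/ and viewed, about 8 in all and at most 12, crops included, and the job is handed in when it is done.

Besides the shell and the picture viewer there is one more tool, called after "Call:" as a command line: name --argument value ..., lists and objects as JSON in quotes. play_rows: Moves the arm, as the interface text tells. Its arguments: {"type":"object","properties":{"motion":{"type":"array"},"force":{"type":"number"}},"required":["motion"]}

```bash
mkdir -p pics; cat > h.py <<'E'
from workcell import *
import numpy as np, cv2
from scipy.spatial.transform import Rotation as R
def save(p,n,crop=None,s=1):
    f=p["frame"][:,:,::-1]
    if crop: f=f[crop[0]:crop[1],crop[2]:crop[3]]
    cv2.imwrite("pics/"+n,cv2.resize(f,None,fx=s,fy=s,interpolation=cv2.INTER_CUBIC))
def w(p,x): T=np.array(p["cam_to_world"]); return T[:3,:3]@np.array(x)+T[:3,3]
def proj(p,X):
    T=np.array(p["cam_to_world"]); c=T[:3,:3].T@(np.array(X)-T[:3,3]); u=np.array(p["intrinsics"])@c; return u[:2]/u[2]
def onz(p,uv,z):
    T=np.array(p["cam_to_world"]); d=T[:3,:3]@np.linalg.inv(p["intrinsics"])@np.array([uv[0],uv[1],1.]); return T[:3,3]+d*(z-T[2,3])/d[2]
E
python3 - <<'E'
from h import *
for c in("scene","top"):
    p=read_camera(c); save(p,c+"1.png",s=1.4)
    print(c,np.round(p["cam_to_world"],3).tolist(),np.round(p["intrinsics"],1).tolist())
    for n in["tester","ledge_mid","scale_plate","long_line","plate_block","carriage","carriage_grip","pointer_tip","oiler","hex_key"]:
        print(n,[(round(d["conf"],2),np.round(w(p,d["xyz"]),3).tolist()) for d in look_for(p,n)[:2]])
print(get_obs())
E
```

```text
scene [[0.44, -0.504, 0.743, -0.209], [-0.898, -0.231, 0.375, -0.636], [-0.017, -0.832, -0.554, 0.548], [0.0, 0.0, 0.0, 1.0]] [[390.0, 0.0, 271.7], [0.0, 390.0, 210.0], [0.0, 0.0, 1.0]]
tester [(0.67, [0.461, -0.346, 0.029])]
ledge_mid [(0.68, [0.465, -0.341, 0.028])]
scale_plate [(0.98, [0.491, -0.111, 0.08]), (0.63, [0.463, -0.346, 0.028])]
long_line [(0.78, [0.489, -0.113, 0.078])]
plate_block [(0.67, [0.474, -0.14, 0.021])]
carriage [(0.89, [0.46, -0.309, 0.053]), (0.56, [0.489, -0.114, 0.079])]
carriage_grip [(0.62, [0.458, -0.31, 0.055])]
pointer_tip [(0.9, [0.457, -0.313, 0.049])]
oiler [(0.76, [0.498, -0.583, 0.048])]
hex_key [(0.49, [0.302, -0.254, 0.002])]
top [[-0.02, -0.992, 0.127, 0.291], [-1.0, 0.018, -0.02, -0.295], [0.018, -0.127, -0.992, 1.237], [0.0, 0.0, 0.0, 1.0]] [[491.3, 0.0, 281.2], [0.0, 491.3, 206.8], [0.0, 0.0, 1.0]]
tester [(0.78, [0.489, -0.335, 0.016])]
ledge_mid [(0.77, [0.491, -0.338, 0.015]), (0.56, [0.488, -0.122, 0.03])]
scale_plate [(0.63, [0.497, -0.107, 0.11])]
long_line [(0.96, [0.495, -0.108, 0.107])]
plate_block [(0.84, [0.488, -0.123, 0.032])]
[... 241 characters left out ...]
])]
{'time': 1.1, 'joint_positions': array([-1.26257286e+00,  1.23761248e-01,  1.65032697e+00, -4.97471070e-05,
        1.36750974e+00, -8.26034295e-02]), 'qd': array([ 7.18615049e-05, -2.48654285e-04, -2.10251454e-04,  4.89601065e-04,
       -2.67356512e-04,  5.95699437e-04]), 'tau': array([ 1.34443959e-03, -4.17588508e+01, -3.60231900e+01,  7.74926087e-02,
        4.28261992e-02,  4.49783411e-07]), 'tool_pos': array([ 0.2475697 , -0.6009769 ,  0.23166535]), 'ee_rot': array([-3.14158334e+00,  4.81186694e-05,  3.90836937e-01]), 'wrist_force': array([-0.56367128, -0.83702706,  0.14516353]), 'torque': array([ 3.48320310e-02, -2.76337697e-05, -2.09771744e-02]), 'grip_width': 1.0031367579677575}
```

View images.

View pics/scene1.png

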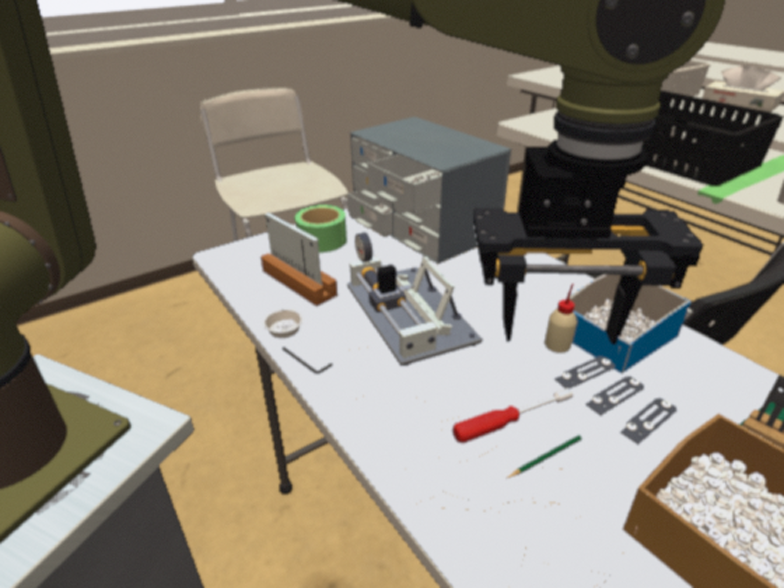

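View pics/top1.png

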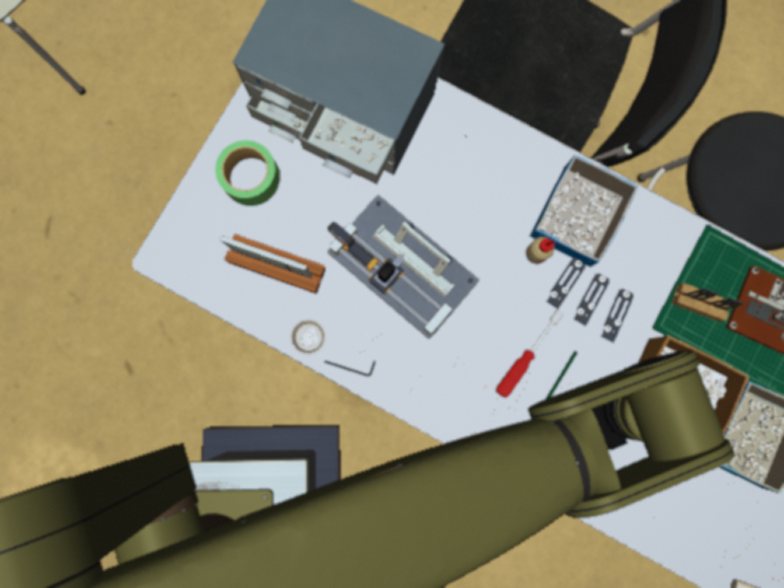

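```bash
python3 - <<'E'
from h import *
p=read_camera("top"); import pickle; pickle.dump({k:p[k] for k in("frame","intrinsics","cam_to_world")},open("top.pkl","wb"))
save(p,"crop.png",(130,250,150,350),4)
E
```

```text
(no output)
```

View pics/crop.png

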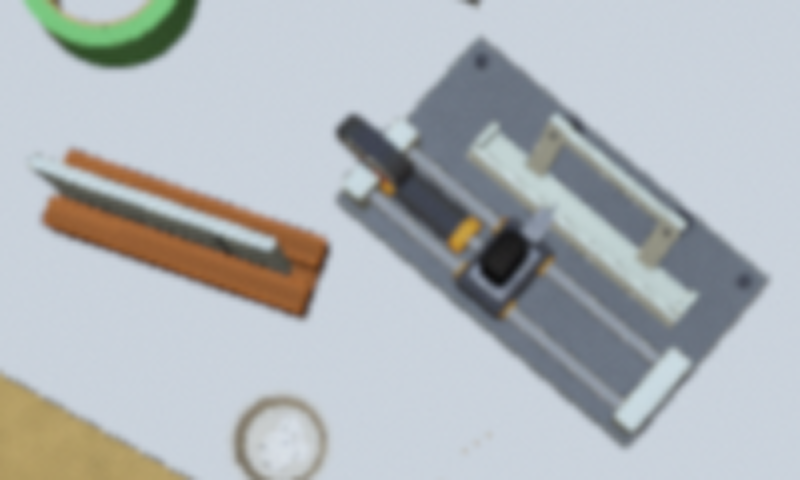

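```bash
cat > fit.py <<'E'
from h import *
import pickle
from scipy.optimize import least_squares
p=pickle.load(open("top.pkl","rb"))
def fit(pts,x0):
    def pose(v,a): c,s=np.cos(v[2]),np.sin(v[2]); return [v[0]+c*a[0]-s*a[1],v[1]+s*a[0]+c*a[1],a[2]]
    def r(v): return np.concatenate([(proj(p,pose(v,np.array(a)/1e3))-(np.array(u)/4+[150,130])) for a,u in pts])
    s=least_squares(r,x0,x_scale=[.01,.01,.1]); return s.x,r(s.x).reshape(-1,2)
# base alone, centred
B=[((71,122,14),(480,38)),((71,-122,14),(770,280)),((-71,-122,14),(627,447)),((-71,122,14),(338,200))]
F=[((-34,-100,58),(653,388)),((-34,118,58),(380,157)),((-34,18,99),(505,252)),((22,0,26),(582,225))]
K=[((25.5,86,36),(70,150)),((25.5,-86,36),(328,240)),((-25.5,-86,36),(303,318)),((-25.5,86,36),(43,218))]
PL=[((0,75,119),(37,158)),((0,-75,119),(272,245))]
for n,q in(("base",B),("feat",F),("block",K),("plate",PL)):
    x,e=fit(q,[.48,-.3,.5] if n in("base","feat") else [.49,-.12,.2]); print(n,np.round(x,4),np.round(e,1).tolist())
E
python3 fit.py
```

```text
base [ 0.4893 -0.3389 -0.7269] [[-0.1, -1.1], [0.9, -0.0], [0.4, 1.1], [-1.2, -0.1]]
feat [ 0.4818 -0.3432 -0.7273] [[-0.1, 0.4], [-0.2, 0.1], [-0.2, 0.2], [0.4, -0.7]]
block [ 0.495  -0.1114 -0.369 ] [[0.3, -1.0], [0.7, 0.1], [-0.4, -0.2], [-0.6, 1.0]]
plate [ 0.4986 -0.106  -0.3757] [[-1.0, -0.4], [1.0, 0.4]]
```

```bash
cat > go.py <<'E'
# usage: go.py x y z psi_deg tilt_deg  -> shift (mm) and twist (deg) in tool axes from measured pose; tilt leans body back about tool x
from h import *
import sys
a=[float(v) for v in sys.argv[1:]]
o=get_obs(); R0=R.from_euler("xyz",o["ee_rot"]); 
Rt=R.from_euler("xyz",[np.pi,0,np.radians(a[3])])*R.from_rotvec([np.radians(a[4]),0,0])
print("t",np.round(o["time"],2),"pos",np.round(o["tool_pos"],4),"F",np.round(o["wrist_force"],1),"w",round(o["grip_width"]*95.1,1))
print("shift",np.round(R0.inv().apply(np.array(a[:3])-o["tool_pos"])*1e3,1),"twist",np.round((R0.inv()*Rt).as_rotvec(degrees=True),2), "toolz",np.round(Rt.apply([0,0,1]),3))
E
python3 go.py .4969 -.1072 .2 68.8 0; python3 go.py .5 -.35 .2 48.35 20
python3 - <<'E'
from h import *; import pickle
p=pickle.load(open("top.pkl","rb"))
X=onz(p,(275,128),0); d=X-[.4825,-.343,0]; c,s=np.cos(-.727),np.sin(-.727); print("cabinet corner tester frame",c*d[0]+s*d[1],-s*d[0]+c*d[1])
E
```

```text
t 1.15 pos [ 0.2476 -0.601   0.2316] F [ 0.3  0.1 -0.1] w 94.8
shift [ 418.6 -361.6   31.7] twist [ -0.     0.   -46.41] toolz [ 0. -0. -1.]
t 1.15 pos [ 0.2476 -0.601   0.2316] F [ 0.3  0.1 -0.1] w 94.8
shift [ 329.  -135.9   31.6] twist [ 19.65  -4.53 -25.69] toolz [-0.256  0.227 -0.94 ]
cabinet corner tester frame 0.10573146349227118 0.14023517709429656
```

Call:
play_rows --motion '[{"translation": [28,-24,2],"twist": [0,0,-3.2],"gripper": 60},{"translation": [56,-48,4],"twist": [0,0,-6.4],"gripper": 60},{"translation": [84,-72,6],"twist": [0,0,-9.6],"gripper": 60},{"translation": [112,-96,8],"twist": [0,0,-12.8],"gripper": 60},{"translation": [140,-120,10],"twist": [0,0,-16],"gripper": 60}]'

```text
time: 1.57
tool_pos: [0.3317, -0.4352, 0.2216]
ee_rot: [3.141, -0.0, 0.672]
wrist_force: [0.6, -0.3, 0.0]
grip_width: 0.704
```

```bash
python3 go.py .4969 -.1072 .2 68.8 0
```

```text
t 1.57 pos [ 0.3317 -0.4352  0.2216] F [ 0.6 -0.3  0. ] w 66.9
shift [ 333.5 -153.8   21.6] twist [ 2.000e-02 -0.000e+00 -3.029e+01] toolz [ 0. -0. -1.]
```

Call:
play_rows --motion '[{"translation": [33,-15,2],"twist": [0,0,-3],"gripper": 60},{"translation": [67,-31,4],"twist": [0,0,-6],"gripper": 60},{"translation": [100,-46,6],"twist": [0,0,-9],"gripper": 60},{"translation": [133,-61,8],"twist": [0,0,-12],"gripper": 60},{"translation": [166,-77,10],"twist": [0,0,-15],"gripper": 60}]'

```text
time: 1.98
tool_pos: [0.4141, -0.2717, 0.2118]
ee_rot: [3.141, -0.0, 0.934]
wrist_force: [0.7, -0.0, -0.0]
grip_width: 0.633
```

```bash
python3 go.py .4969 -.1072 .2 68.8 0
```

```text
t 1.98 pos [ 0.4141 -0.2717  0.2118] F [ 0.7 -0.  -0. ] w 60.2
shift [181.5 -31.3  11.8] twist [ 5.000e-02  1.000e-02 -1.528e+01] toolz [ 0. -0. -1.]
```

Call:
play_rows --motion '[{"translation": [37,-6,2],"twist": [0,0,-3],"gripper": 60},{"translation": [74,-12,4],"twist": [0,0,-6],"gripper": 60},{"translation": [111,-19,6],"twist": [0,0,-9],"gripper": 60},{"translation": [148,-25,8],"twist": [0,0,-12],"gripper": 60},{"translation": [181,-31,12],"twist": [0,0,-15],"gripper": 60}]'

```text
time: 2.4
tool_pos: [0.4976, -0.1075, 0.2004]
ee_rot: [3.14, -0.0, 1.197]
wrist_force: [0.8, 0.1, -0.3]
grip_width: 0.63
```

```bash
python3 - <<'E'
from h import *
p=read_camera("scene"); save(p,"s2.png",(110,290,130,370),3.2)
for n in("scale_plate","long_line"): print(n,[(round(d["conf"],2),np.round(w(p,d["xyz"]),3).tolist()) for d in look_for(p,n)[:2]])
E
python3 go.py .4969 -.1072 .107 68.8 0
```

```text
scale_plate [(0.93, [0.49, -0.11, 0.083])]
long_line [(0.89, [0.488, -0.112, 0.078])]
t 2.55 pos [ 0.4971 -0.1075  0.1994] F [ 0.1 -0.3 -0. ] w 60.3
shift [ 0.3 -0.2 92.4] twist [-0.03  0.01 -0.18] toolz [ 0. -0. -1.]
```

View pics/s2.png

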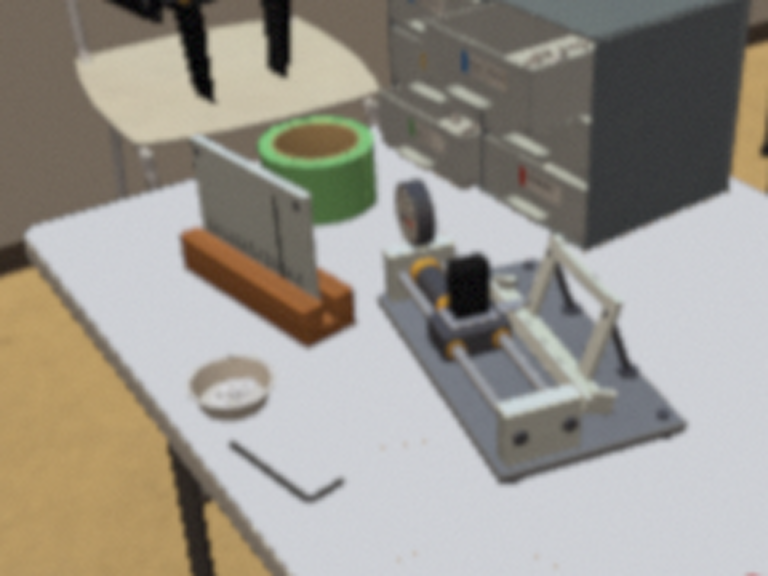

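```bash
python3 - <<'E'
from h import *
p=read_camera("scene")
a=onz(p,(190.9,153.8),.119);b=onz(p,(226.8,172.2),.119);m=(a+b)/2;d=b-a
print(a,b,m,np.linalg.norm(d),np.arctan2(d[0],-d[1]))
print("perp",m[0]*.932-m[1]*.362,"along",m[0]*.362+m[1]*.932)
E
```

```text
[ 0.51247628 -0.04474345  0.119     ] [ 0.46521758 -0.18105144  0.119     ] [ 0.48884693 -0.11289744  0.119     ] 0.14426798453502065 -0.33373667384758393
perp 0.49647421714205686 along 0.0717421713829355
```

Call:
play_rows --motion '[{"translation": [0,0,20],"twist": [0,0,0],"gripper": 50},{"translation": [0,0,40],"twist": [0,0,0],"gripper": 50},{"translation": [0,0,60],"twist": [0,0,0],"gripper": 50},{"translation": [0,0,80],"twist": [0,0,0],"gripper": 50},{"translation": [0,0,92],"twist": [0,0,0],"gripper": 50}]'

```text
time: 3.02
tool_pos: [0.4952, -0.1105, 0.1056]
ee_rot: [-3.139, 0.0, 1.191]
wrist_force: [0.8, -0.4, -0.6]
grip_width: 0.528
```

Call:
play_rows --motion '[{"translation": [0,0,0],"twist": [0,0,0],"gripper": 20},{"translation": [0,0,0],"twist": [0,0,0],"gripper": 4},{"translation": [0,0,0],"twist": [0,0,0],"gripper": 4},{"translation": [0,0,0],"twist": [0,0,0],"gripper": 4},{"translation": [0,0,0],"twist": [0,0,0],"gripper": 4}]' --force 30

```text
time: 3.43
tool_pos: [0.4976, -0.1099, 0.1092]
ee_rot: [3.139, -0.0, 1.193]
wrist_force: [-0.5, 1.0, 1.1]
grip_width: 0.236
```

Call:
play_rows --motion '[{"translation": [0,0,0],"twist": [0,0,0],"gripper": 4},{"translation": [0,0,0],"twist": [0,0,0],"gripper": 4},{"translation": [0,0,0],"twist": [0,0,0],"gripper": 4}]'

```text
time: 3.68
tool_pos: [0.4966, -0.1094, 0.1083]
ee_rot: [-3.141, 0.0, 1.195]
wrist_force: [-2.2, 1.1, 4.1]
grip_width: 0.086
```

Call:
play_rows --motion '[{"translation": [0,0,-8],"twist": [0,0,0],"gripper": 4},{"translation": [0,0,-20],"twist": [0,0,0],"gripper": 4},{"translation": [0,0,-40],"twist": [0,0,0],"gripper": 4},{"translation": [0,0,-65],"twist": [0,0,0],"gripper": 4},{"translation": [0,0,-90],"twist": [0,0,0],"gripper": 4}]'

```text
time: 4.1
tool_pos: [0.4962, -0.1093, 0.1989]
ee_rot: [-3.141, -0.0, 1.193]
wrist_force: [1.0, -0.1, -1.3]
grip_width: 0.081
```

Call:
play_rows --motion '[{"translation": [0,0,-25],"twist": [0,0,0],"gripper": 4},{"translation": [0,0,-50],"twist": [0,0,0],"gripper": 4},{"translation": [0,0,-60],"twist": [0,0,0],"gripper": 4},{"translation": [0,0,-60],"twist": [0,0,0],"gripper": 4},{"translation": [0,0,-60],"twist": [0,0,0],"gripper": 4}]'

```text
time: 4.52
tool_pos: [0.4966, -0.1095, 0.2577]
ee_rot: [3.141, -0.0, 1.194]
wrist_force: [-0.2, 0.0, -2.9]
grip_width: 0.084
```

```bash
python3 - <<'E'
from h import *
p=read_camera("scene"); save(p,"s3.png",(50,250,120,370),3)
o=get_obs();print(o["tool_pos"],o["ee_rot"])
for n in("scale_plate","long_line"): print(n,[(round(d["conf"],2),np.round(w(p,d["xyz"]),3).tolist()) for d in look_for(p,n)[:2]])
R0=R.from_euler("xyz",o["ee_rot"])
# tool y = plate x ; tool z = -plate z ; plate y = tool x ; expected corners for centre grasp
for py in(-75,75,-38):
  for pz in(0,105):
    X=o["tool_pos"]+R0.apply(np.array([py,-4,96-2+2-pz+0])/1e3); print(py,pz,np.round((proj(p,X)-[120,50])*3))
E
```

```text
[ 0.49597564 -0.10925653  0.25624606] [-3.13948774e+00  1.16581715e-04  1.19363512e+00]
scale_plate [(0.75, [0.49, -0.117, 0.215])]
long_line [(0.96, [0.489, -0.123, 0.214])]
-75 0 [311. 318.]
-75 105 [299. 183.]
75 0 [205. 262.]
75 105 [187. 137.]
-38 0 [283. 303.]
-38 105 [269. 171.]
```

View pics/s3.png

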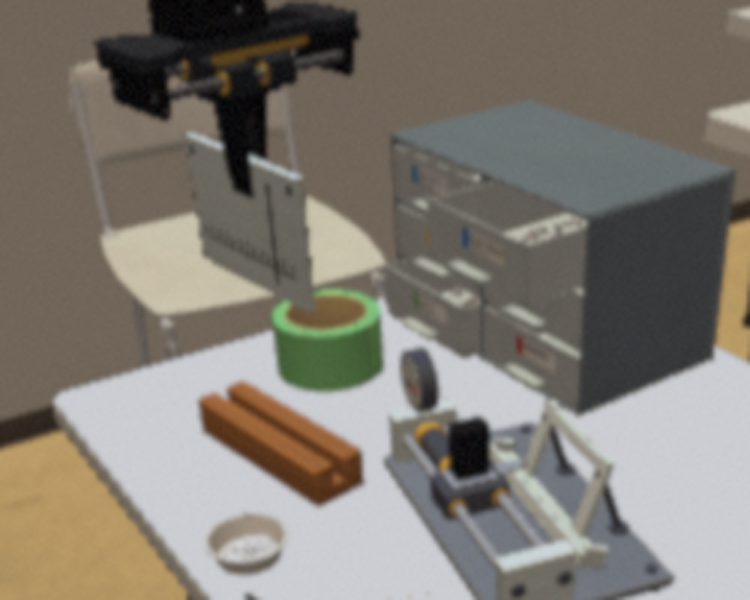

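```bash
cat > fit2.py <<'E'
from h import *
import pickle
from scipy.optimize import least_squares
pt=pickle.load(open("top.pkl","rb")); ps=read_camera("scene")
q=[(pt,a,np.array(u)/4+[150,130]) for a,u in [((-34,-100,58),(653,388)),((-34,118,58),(380,157)),((-34,18,99),(505,252)),((74,131,14),(480,38)),((74,-113,14),(770,280)),((-68,-113,14),(627,447)),((-68,131,14),(338,200))]]
q+=[(ps,a,np.array(u)/3.2+[130,110]) for a,u in [((-34,18,99),(468,258)),((74,-113,14),(686,426)),((-68,-113,14),(506,478)),((-68,131,14),(379,302)),((82*.26+22,45,24+60),(557,240)),((82*.26+22,-45,24+60),(614,303))]]
def pose(v,a): c,s=np.cos(v[2]),np.sin(v[2]); a=np.array(a)/1e3; return [v[0]+c*a[0]-s*a[1],v[1]+s*a[0]+c*a[1],a[2]]
for sel in(q,q[:7],q[7:]):
    r=lambda v:np.concatenate([proj(c,pose(v,a))-u for c,a,u in sel])
    s=least_squares(r,[.48,-.34,-.72],x_scale=[.01,.01,.1]); print(np.round(s.x,4),np.round(r(s.x).reshape(-1,2),1).tolist())
E
python3 fit2.py
```

```text
[ 0.4808 -0.3451 -0.7279] [[0.7, 0.8], [0.7, 0.5], [0.7, 0.6], [0.6, -1.0], [1.5, 0.1], [0.9, 1.2], [-0.6, -0.0], [0.6, 0.2], [1.6, -1.0], [-1.5, -0.3], [-0.6, -3.0], [-1.6, -0.9], [-1.4, -1.9]]
[ 0.4817 -0.3436 -0.7272] [[0.1, 0.4], [0.0, 0.2], [0.0, 0.2], [-0.1, -1.3], [0.9, -0.2], [0.3, 0.9], [-1.3, -0.3]]
[ 0.4776 -0.3476 -0.728 ] [[1.0, 1.1], [2.3, 0.1], [-1.0, 0.9], [-0.4, -2.2], [-1.1, -0.0], [-0.9, -0.9]]
```

```bash
cat > tp.py <<'E'
# tp.py up(mm) back(mm along plate normal) y(mm): TCP for plate underside there
import numpy as np,sys,subprocess
up,b,y=[float(v) for v in sys.argv[1:4]]
s,c=np.sin(.349),np.cos(.349); t=np.array([22,y,24])+(up+94)*np.array([s,0,c])+b*np.array([c,0,-s]); t/=1e3
v=[.481,-.3445,-.728]; C,S=np.cos(v[2]),np.sin(v[2])
X=[v[0]+C*t[0]-S*t[1],v[1]+S*t[0]+C*t[1],t[2]]; print("target",np.round(X,4))
print(subprocess.run(["python3","go.py"]+[str(k) for k in X]+[str(90-41.71),"20"],capture_output=True,text=True).stdout)
E
python3 go.py .45 -.27 .26 60 0; python3 tp.py 120 -2.5 1
```

```text
t 4.72 pos [ 0.4957 -0.1092  0.2553] F [ 0.7  0.2 -1.6] w 8.2
shift [-166.3   16.7   -4.7] twist [-0.22  0.03  8.39] toolz [ 0. -0. -1.]
target [ 0.551  -0.4055  0.226 ]
t 4.72 pos [ 0.4957 -0.1092  0.2553] F [ 0.7  0.2 -1.6] w 8.2
shift [-255.1  160.6   28.8] twist [19.58  3.56 19.88] toolz [-0.255  0.228 -0.94 ]
```

Call:
play_rows --motion '[{"translation": [-28,3,-1],"twist": [0,0,1.4],"gripper": 4},{"translation": [-62,6,-2],"twist": [0,0,3],"gripper": 4},{"translation": [-97,10,-3],"twist": [0,0,4.8],"gripper": 4},{"translation": [-132,13,-4],"twist": [0,0,6.5],"gripper": 4},{"translation": [-166,17,-5],"twist": [0,0,8.4],"gripper": 4}]'

```text
time: 5.13
tool_pos: [0.4501, -0.2711, 0.2611]
ee_rot: [-3.139, -0.0, 1.046]
wrist_force: [-0.3, 1.2, -1.6]
grip_width: 0.082
```

```bash
python3 tp.py 120 -2.5 1
```

```text
target [ 0.551  -0.4055  0.226 ]
t 5.13 pos [ 0.4501 -0.2711  0.2611] F [-0.3  1.2 -1.6] w 7.8
shift [-65.8 154.7  34.8] twist [19.79  2.03 11.51] toolz [-0.255  0.228 -0.94 ]
```

Call:
play_rows --motion '[{"translation": [-13,30,0],"twist": [4,0.4,2.3],"gripper": 4},{"translation": [-26,60,2],"twist": [8,0.8,4.6],"gripper": 4},{"translation": [-40,92,8],"twist": [12,1.2,7],"gripper": 4},{"translation": [-53,124,20],"twist": [16,1.6,9.2],"gripper": 4},{"translation": [-66,155,34],"twist": [19.8,2,11.5],"gripper": 4}]'

```text
time: 5.55
tool_pos: [0.5536, -0.4063, 0.2276]
ee_rot: [-2.792, 0.001, 0.842]
wrist_force: [1.0, -0.4, -1.0]
grip_width: 0.082
```

Call:
play_rows --motion '[{"translation": [0,0,0],"twist": [0,0,0],"gripper": 4},{"translation": [0,0,0],"twist": [0,0,0],"gripper": 4}]'

```text
time: 5.72
tool_pos: [0.5517, -0.4052, 0.2183]
ee_rot: [-2.78, 0.0, 0.843]
wrist_force: [0.1, 0.3, -1.8]
grip_width: 0.084
```

```bash
python3 tp.py 20 -2.5 1;python3 - <<'E'
from h import *
p=read_camera("scene"); save(p,"s4.png",(70,270,150,370),3)
E
```

```text
target [ 0.5254 -0.3828  0.132 ]
t 5.72 pos [ 0.5517 -0.4052  0.2183] F [ 0.1  0.3 -1.8] w 8.0
shift [-0.7 -1.8 93. ] twist [-0.7   0.03  0.01] toolz [-0.255  0.228 -0.94 ]
```

View pics/s4.png

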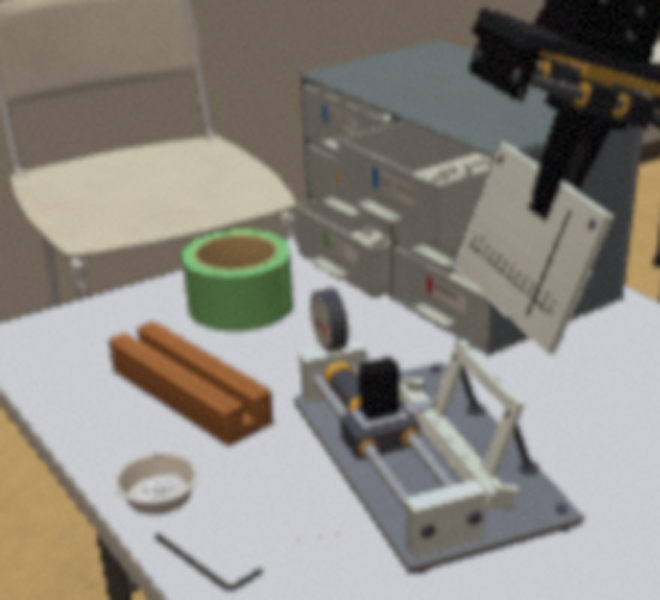

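Call:
play_rows --motion '[{"translation": [0,-1,18],"twist": [-0.4,0,0],"gripper": 4},{"translation": [-1,-2,40],"twist": [-0.6,0,0],"gripper": 4},{"translation": [-1,-2,62],"twist": [-0.6,0,0],"gripper": 4},{"translation": [-1,-2,82],"twist": [-0.6,0,0],"gripper": 4},{"translation": [-1,-2,92],"twist": [-0.6,0,0],"gripper": 4}]'

```text
time: 6.18
tool_pos: [0.5258, -0.3815, 0.144]
ee_rot: [-2.807, 0.0, 0.845]
wrist_force: [-0.2, -1.5, -2.3]
grip_width: 0.08
```

Call:
play_rows --motion '[{"translation": [0,0,0],"twist": [0,0,0],"gripper": 4},{"translation": [0,0,0],"twist": [0,0,0],"gripper": 4}]'

```text
time: 6.35
tool_pos: [0.5272, -0.3831, 0.1452]
ee_rot: [-2.808, 0.0, 0.845]
wrist_force: [0.2, 0.2, -1.8]
grip_width: 0.085
```

```bash
python3 tp.py 0 -2.5 1;python3 - <<'E'
from h import *
p=read_camera("scene"); save(p,"s5.png",(130,260,220,360),5)
E
```

```text
target [ 0.5203 -0.3782  0.1132]
t 6.35 pos [ 0.5272 -0.3831  0.1452] F [ 0.2  0.2 -1.8] w 8.0
shift [-0.9  2.6 33. ] twist [0.9  0.05 0.11] toolz [-0.255  0.228 -0.94 ]
```

View pics/s5.png

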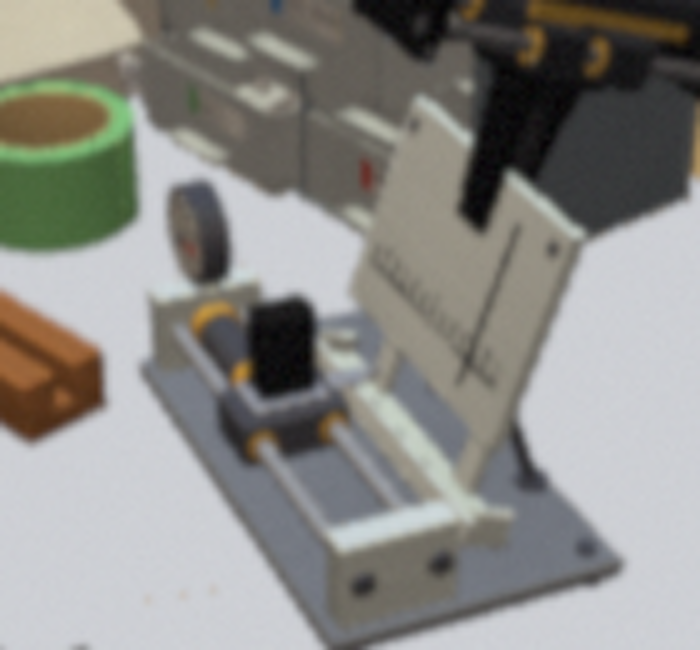

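```bash
python3 - <<'E'
from h import *
p=read_camera("scene");o=get_obs()
R0=R.from_euler("xyz",o["ee_rot"])
f=lambda X:np.round((proj(p,X)-[220,130])*5)
for py in(-75,75):
  for pz in(0,105): print("plate",py,pz,f(o["tool_pos"]+R0.apply(np.array([py,-4,94-pz])/1e3)))
v=[.481,-.3445,-.728]; C,S=np.cos(v[2]),np.sin(v[2])
def T(a): a=np.array(a)/1e3; return [v[0]+C*a[0]-S*a[1],v[1]+S*a[0]+C*a[1],a[2]]
for n,a in dict(baseR=(74,-113,14),baseF=(-68,-113,14),baseL=(-68,131,14),blkFL=(-69,-100,58),stopR=(22,-79,24),stopL=(22,79,24),ptr=(16,18,51),gripTop=(-34,18,99)).items(): print(n,f(T(a)))
# where would plate underside corners land seated
E
```

```text
plate -75 0 [496. 454.]
plate -75 105 [582. 237.]
plate 75 0 [352. 293.]
plate 75 105 [420.  96.]
baseR [629. 560.]
baseF [332. 645.]
baseL [138. 356.]
blkFL [317. 544.]
stopR [488. 527.]
stopL [340. 352.]
ptr [382. 369.]
gripTop [283. 304.]
```

Call:
play_rows --motion '[{"translation": [-1,1,6],"twist": [0.5,0,0],"gripper": 4},{"translation": [-3,2.6,12],"twist": [0.9,0,0],"gripper": 4},{"translation": [-3,2.6,18],"twist": [0.9,0,0],"gripper": 4},{"translation": [-3,2.6,20],"twist": [0.9,0,0],"gripper": 4},{"translation": [-3,2.6,20],"twist": [0.9,0,0],"gripper": 4}]'

```text
time: 6.87
tool_pos: [0.521, -0.3824, 0.121]
ee_rot: [-2.786, 0.0, 0.844]
wrist_force: [-2.1, 1.5, -2.4]
grip_width: 0.083
```

```bash
python3 tp.py 0 -2.5 -1;python3 - <<'E'
from h import *
p=read_camera("scene"); a=p["frame"]; save(p,"s6.png",(180,245,265,345),10)
E
```

```text
target [ 0.519  -0.3797  0.1132]
t 6.87 pos [ 0.521  -0.3824  0.121 ] F [-2.1  1.5 -2.4] w 7.9
shift [ 0.6 -0.4  8.4] twist [-0.36  0.05  0.07] toolz [-0.255  0.228 -0.94 ]
```

View pics/s6.png

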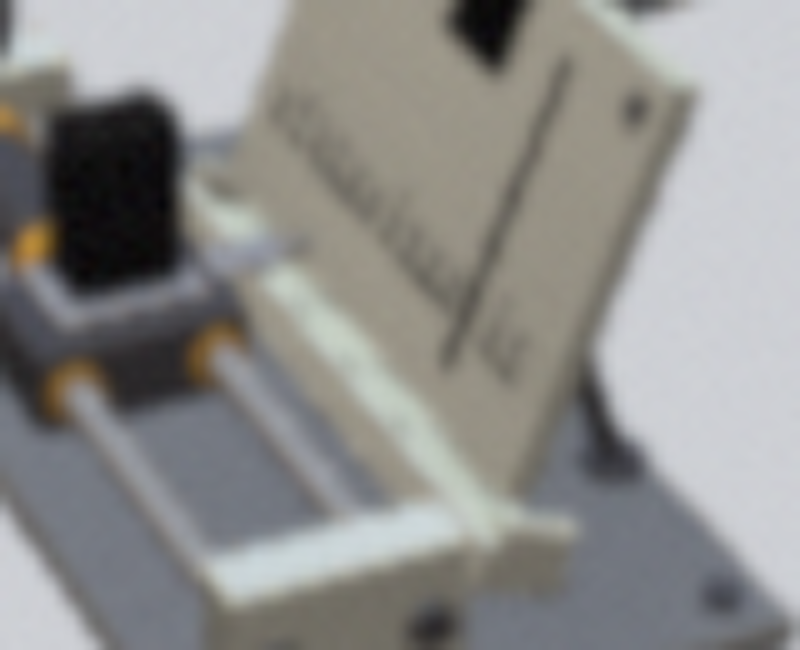

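Call:
play_rows --motion '[{"translation": [0,0,1.5],"twist": [0,0,0],"gripper": 4},{"translation": [0,0,3],"twist": [0,0,0],"gripper": 4},{"translation": [0,0,4],"twist": [0,0,0],"gripper": 4},{"translation": [0,0,4],"twist": [0,0,0],"gripper": 4}]'

```text
time: 7.25
tool_pos: [0.5208, -0.3818, 0.1194]
ee_rot: [-2.789, 0.0, 0.844]
wrist_force: [-4.2, 3.4, -0.8]
grip_width: 0.087
```

Call:
play_rows --motion '[{"translation": [0,0,1],"twist": [0,0,0],"gripper": 4},{"translation": [0,0,2],"twist": [0,0,0],"gripper": 4},{"translation": [0,0,3],"twist": [0,0,0],"gripper": 4},{"translation": [0,0,3],"twist": [0,0,0],"gripper": 4}]'

```text
time: 7.58
tool_pos: [0.5199, -0.3811, 0.1162]
ee_rot: [-2.789, 0.0, 0.844]
wrist_force: [-3.6, 3.9, -0.0]
grip_width: 0.082
```

```bash
python3 tp.py 0 -2.5 -1
```

```text
target [ 0.519  -0.3797  0.1132]
t 7.58 pos [ 0.5199 -0.3811  0.1162] F [-3.6  3.9 -0. ] w 7.8
shift [ 0.4 -0.5  3.4] twist [-0.22  0.04  0.08] toolz [-0.255  0.228 -0.94 ]
```

Call:
play_rows --motion '[{"translation": [0,-1,1],"twist": [0,0,0],"gripper": 4},{"translation": [0,-1,2],"twist": [0,0,0],"gripper": 4},{"translation": [0,-1,3],"twist": [0,0,0],"gripper": 4},{"translation": [0,-1,3],"twist": [0,0,0],"gripper": 4}]'

```text
time: 7.92
tool_pos: [0.5188, -0.3802, 0.1134]
ee_rot: [-2.79, 0.0, 0.844]
wrist_force: [-1.1, 2.0, -2.5]
grip_width: 0.083
```

Call:
play_rows --motion '[{"translation": [0,0,1],"twist": [0,0,0],"gripper": 4},{"translation": [0,0,2],"twist": [0,0,0],"gripper": 4},{"translation": [0,0,2],"twist": [0,0,0],"gripper": 4},{"translation": [0,0,2],"twist": [0,0,0],"gripper": 4}]'

```text
time: 8.25
tool_pos: [0.5187, -0.3802, 0.1131]
ee_rot: [-2.792, 0.0, 0.844]
wrist_force: [-0.3, 0.6, 4.2]
grip_width: 0.082
```

```bash
python3 tp.py 0 -2.5 -1
```

```text
target [ 0.519  -0.3797  0.1132]
t 8.25 pos [ 0.5187 -0.3802  0.1131] F [-0.3  0.6  4.2] w 7.8
shift [ 0.5 -0.1 -0.1] twist [-0.05  0.05  0.07] toolz [-0.255  0.228 -0.94 ]
```

Call:
play_rows --motion '[{"translation": [0,0.8,0],"twist": [0,0,0],"gripper": 4},{"translation": [0,1.6,0],"twist": [0,0,0],"gripper": 4},{"translation": [0,1.6,0],"twist": [0,0,0],"gripper": 4},{"translation": [0,1.6,0],"twist": [0,0,0],"gripper": 4}]'

```text
time: 8.58
tool_pos: [0.519, -0.3804, 0.1129]
ee_rot: [-2.788, 0.0, 0.844]
wrist_force: [-2.4, 2.3, 7.6]
grip_width: 0.08
```

```bash
python3 tp.py 0 -2.5 -1; python3 - <<'E'
from h import *
p=read_camera("scene"); save(p,"s7.png",(180,245,265,345),10)
E
```

```text
target [ 0.519  -0.3797  0.1132]
t 8.58 pos [ 0.519  -0.3804  0.1129] F [-2.4  2.3  7.6] w 7.6
shift [ 0.5 -0.6 -0.1] twist [-0.26  0.05  0.08] toolz [-0.255  0.228 -0.94 ]
```

View pics/s7.png

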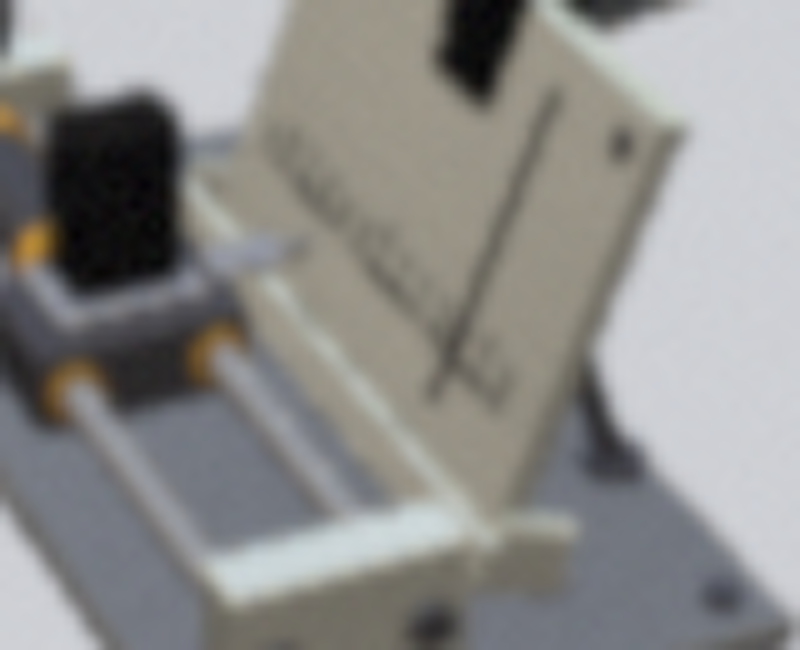

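Call:
play_rows --motion '[{"translation": [0,0,0],"twist": [0,0,0],"gripper": 15},{"translation": [0,0,0],"twist": [0,0,0],"gripper": 25},{"translation": [0,0,0],"twist": [0,0,0],"gripper": 40},{"translation": [0,0,0],"twist": [0,0,0],"gripper": 40},{"translation": [0,0,0],"twist": [0,0,0],"gripper": 40}]'

```text
time: 9.05
tool_pos: [0.5193, -0.3806, 0.1111]
ee_rot: [-2.789, 0.0, 0.844]
wrist_force: [0.4, 0.3, 0.3]
grip_width: 0.375
```

Call:
play_rows --motion '[{"translation": [0,0,-6],"twist": [0,0,0],"gripper": 40},{"translation": [0,0,-20],"twist": [0,0,0],"gripper": 40},{"translation": [0,0,-40],"twist": [0,0,0],"gripper": 40},{"translation": [0,0,-65],"twist": [0,0,0],"gripper": 40},{"translation": [0,0,-90],"twist": [0,0,0],"gripper": 40}]'

```text
time: 9.47
tool_pos: [0.543, -0.4016, 0.198]
ee_rot: [-2.79, 0.0, 0.844]
wrist_force: [0.5, 0.4, -0.2]
grip_width: 0.42
```

```bash
cat > meas.py <<'E'
# plate/line/pointer in tester frame (mm), both cameras
from h import *
import sys
v=[.481,-.3445,-.728]; C,S=np.cos(v[2]),np.sin(v[2])
def inv(X): d=np.array(X)-[v[0],v[1],0]; return np.round(np.array([C*d[0]+S*d[1],-S*d[0]+C*d[1],d[2]])*1e3,1)
for c in("scene","top"):
    p=read_camera(c); save(p,sys.argv[1]+c+".png",(180,245,255,345) if c=="scene" else (130,250,200,360),8 if c=="scene" else 5)
    import pickle; pickle.dump({k:p[k] for k in("frame","intrinsics","cam_to_world")},open(c+"_l.pkl","wb"))
    for n in("scale_plate","long_line","pointer_tip","carriage_grip"): print(c,n,[(round(d["conf"],2),inv(w(p,d["xyz"])).tolist()) for d in look_for(p,n)[:1]])
E
python3 meas.py m1
python3 go.py .4676 -.3085 .25 138.29 0;python3 go.py .4676 -.3085 .25 -41.71 0
```

```text
scene scale_plate [(0.95, [33.8, -8.9, 78.8])]
scene long_line [(0.82, [35.9, -9.5, 76.5])]
scene pointer_tip [(0.89, [-33.6, 7.7, 52.3])]
scene carriage_grip [(0.91, [-36.7, 10.7, 53.2])]
top scale_plate [(0.56, [42.4, -53.3, 86.5])]
top long_line []
top pointer_tip []
top carriage_grip []
t 9.97 pos [ 0.5419 -0.4007  0.1947] F [ 0.3 -0.1  0.3] w 40.1
shift [  19.5 -128.7  -11.3] twist [-15.95 -15.91 -88.89] toolz [ 0.  0. -1.]
t 9.97 pos [ 0.5419 -0.4007  0.1947] F [ 0.3 -0.1  0.3] w 40.1
shift [  19.5 -128.7  -11.3] twist [-15.91  15.96  89.05] toolz [-0. -0. -1.]
```

View pics/m1scene.png

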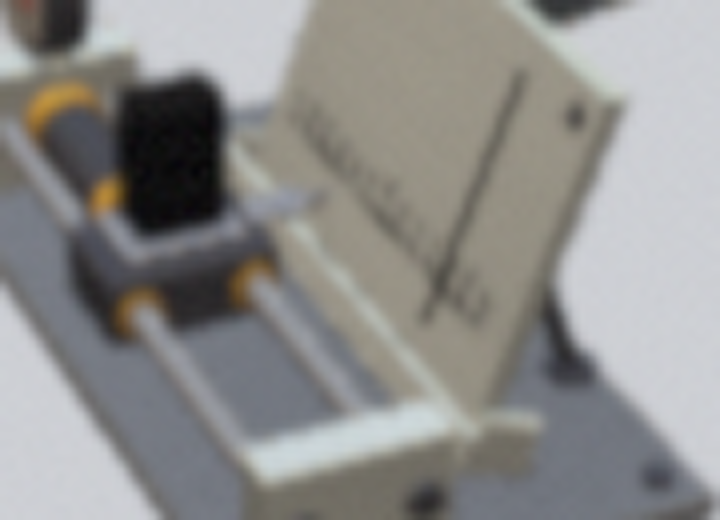

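Call:
play_rows --motion '[{"translation": [1,-9,-4],"twist": [-1,-1,-5.9],"gripper": 40},{"translation": [3,-20,-8],"twist": [-2.1,-2.1,-11.8],"gripper": 40},{"translation": [4,-30,-12],"twist": [-3.2,-3.2,-17.8],"gripper": 40},{"translation": [6,-40,-12],"twist": [-4.2,-4.2,-23.7],"gripper": 40},{"translation": [7,-50,-12],"twist": [-5.3,-5.3,-29.6],"gripper": 40}]'

```text
time: 10.38
tool_pos: [0.5149, -0.367, 0.2244]
ee_rot: [-2.902, -0.064, 1.371]
wrist_force: [0.1, 0.3, -0.2]
grip_width: 0.421
```

```bash
python3 go.py .4676 -.3085 .2 138.29 0
```

```text
t 10.38 pos [ 0.5149 -0.367   0.2244] F [ 0.1  0.3 -0.2] w 40.0
shift [ 46.3 -49.8  40.4] twist [-10.55 -10.47 -58.99] toolz [ 0.  0. -1.]
```

Call:
play_rows --motion '[{"translation": [5,-6,3],"twist": [-1,-1,-5.9],"gripper": 40},{"translation": [11,-12,6],"twist": [-2.1,-2.1,-11.8],"gripper": 40},{"translation": [18,-20,10],"twist": [-3.2,-3.2,-17.8],"gripper": 40},{"translation": [25,-27,15],"twist": [-4.2,-4.2,-23.7],"gripper": 40},{"translation": [32,-35,22],"twist": [-5.3,-5.3,-29.6],"gripper": 40}]'

```text
time: 10.8
tool_pos: [0.4832, -0.3269, 0.2134]
ee_rot: [-3.031, -0.063, 1.897]
wrist_force: [-0.2, 0.4, -0.0]
grip_width: 0.423
```

```bash
python3 go.py .4676 -.3085 .2 138.29 0
```

```text
t 10.8 pos [ 0.4832 -0.3269  0.2134] F [-0.2  0.4 -0. ] w 40.2
shift [21.5 -7.2 15.6] twist [ -5.26  -5.14 -29.39] toolz [ 0.  0. -1.]
```

Call:
play_rows --motion '[{"translation": [5,-2,4],"twist": [-1,-1,-5.9],"gripper": 40},{"translation": [10,-4,8],"twist": [-2.1,-2,-11.8],"gripper": 40},{"translation": [15,-5,12],"twist": [-3.2,-3.1,-17.7],"gripper": 40},{"translation": [20,-7,15],"twist": [-4.2,-4.1,-23.6],"gripper": 40},{"translation": [21.5,-7.2,15.6],"twist": [-5.3,-5.1,-29.4],"gripper": 40}]'

```text
time: 11.22
tool_pos: [0.467, -0.3078, 0.199]
ee_rot: [3.141, -0.003, 2.414]
wrist_force: [0.1, 0.2, -1.1]
grip_width: 0.422
```

```bash
python3 meas.py m2; python3 go.py .4676 -.3085 .08 138.29 0
```

```text
scene scale_plate [(0.94, [32.9, -7.5, 81.4])]
scene long_line [(0.81, [32.5, -11.5, 78.0])]
scene pointer_tip [(0.55, [-35.6, 11.3, 51.5])]
scene carriage_grip [(0.61, [-38.0, 9.0, 51.7])]
top scale_plate [(0.57, [50.2, -46.6, 113.9])]
top long_line [(0.75, [49.6, -43.4, 108.7])]
top pointer_tip [(0.3, [176.2, -153.8, 59.5])]
top carriage_grip []
t 11.72 pos [ 0.4682 -0.3091  0.2003] F [-0.6  0.7 -0.2] w 40.0
shift [7.000e-01 1.000e-01 1.203e+02] twist [-0.01 -0.09 -0.32] toolz [ 0.  0. -1.]
```

View pics/m2top.png

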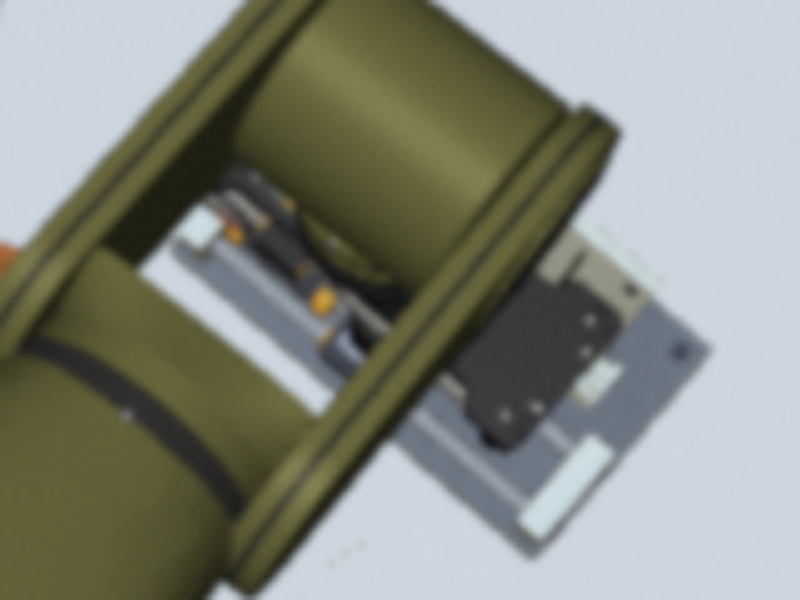

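```bash
cat > line.py <<'E'
from h import *
import pickle
v=[.481,-.3445,-.728]; C,S=np.cos(v[2]),np.sin(v[2]); A=np.array([[C,-S,0],[S,C,0],[0,0,1]])
def ray(p,uv):
    T=np.array(p["cam_to_world"]); d=A.T@T[:3,:3]@np.linalg.inv(p["intrinsics"])@np.array([uv[0],uv[1],1.]); return A.T@(T[:3,3]-[v[0],v[1],0]),d
def hit(p,uv,q,n): o,d=ray(p,uv); return (o+d*((np.array(q)/1e3-o)@n)/(d@n))*1e3
c,s=np.cos(.349),np.sin(.349); n=np.array([c,0,-s]); q=np.array([22,0,24])-4*n
if __name__=="__main__":
    p=pickle.load(open("scene_l.pkl","rb")); g=cv2.cvtColor(p["frame"],cv2.COLOR_RGB2GRAY).astype(float)
    for r in range(192,218,3):
        x0=308.5+(220-r)*11.5/31; xs=np.arange(int(x0)-4,int(x0)+6); a=g[r,xs]; wgt=np.clip(np.median(a)-a-4,0,None); u=(wgt*xs).sum()/max(wgt.sum(),1e-6)
        print(r,round(u,2),round(x0,1),np.round(hit(p,(u,r),q,n),1))
    for uv in((295.6,204.6),(296,204.3),(295,205)): print("ptr",uv,np.round(hit(p,uv,[0,0,51],np.array([0,0,1.])),1))
    # corners of plate from m1 view
    for uv in((620,102),(465,415),(288,85)): print(np.round(hit(p,(255+uv[0]/8,180+uv[1]/8),q,n),1))
    # print pixel patch near the pointer tip
    print(g[200:209,288:300].astype(int))
E
python3 line.py
```

```text
192 318.64 318.9 [ 46.3 -30.  102.6]
195 317.32 317.8 [ 43.7 -29.6  95.2]
198 316.16 316.7 [ 41.1 -29.8  88.1]
201 315.03 315.5 [ 38.5 -30.   81. ]
204 313.76 314.4 [ 35.8 -29.8  73.6]
207 312.68 313.3 [ 33.2 -30.1  66.5]
210 311.04 312.2 [ 30.2 -28.6  58.3]
213 309.88 311.1 [ 27.5 -28.8  50.9]
216 309.92 310.0 [ 25.7 -33.   45.9]
ptr (295.6, 204.6) [12.8 15.9 51. ]
ptr (296, 204.3) [14.2 16.7 51. ]
ptr (295, 205) [10.8 14.9 51. ]
[ 54.  -75.  123.6]
[ 18.2 -65.2  25.4]
[28.2 75.6 52.7]
[[145 144 146 146 148 146 141 126 112 115 127 124]
 [155 147 144 145 146 148 146 139 127 122 122 122]
 [170 153 148 146 146 146 145 145 140 132 124 126]
 [173 159 153 149 147 145 142 138 142 141 137 128]
 [161 157 154 151 147 138 130 129 141 148 145 131]
 [152 150 149 149 146 133 125 131 143 148 148 141]
 [148 141 140 144 144 137 134 139 146 149 150 145]
 [135 138 144 157 160 150 146 146 147 148 149 149]
 [118 139 152 169 180 171 152 146 148 147 148 148]]
```

Call:
play_rows --motion '[{"translation": [-5,-30,-10],"twist": [0,0,0],"gripper": 40},{"translation": [-12,-68,-20],"twist": [0,0,0],"gripper": 40},{"translation": [-19,-108,-30],"twist": [0,0,0],"gripper": 40},{"translation": [-25,-147,-40],"twist": [0,0,0],"gripper": 40},{"translation": [-31,-186,-45],"twist": [0,0,0],"gripper": 40}]'

```text
time: 12.13
tool_pos: [0.3659, -0.4699, 0.247]
ee_rot: [-3.141, 0.001, 2.409]
wrist_force: [0.6, 0.0, 0.5]
grip_width: 0.419
```

Call:
play_rows --motion '[{"translation": [-7,-40,0],"twist": [0,0,0],"gripper": 40},{"translation": [-14,-80,0],"twist": [0,0,0],"gripper": 40},{"translation": [-21,-110,0],"twist": [0,0,0],"gripper": 40},{"translation": [-23,-130,0],"twist": [0,0,0],"gripper": 40}]'

```text
time: 12.47
tool_pos: [0.2947, -0.5828, 0.245]
ee_rot: [-3.141, -0.001, 2.406]
wrist_force: [-0.7, 0.8, -0.3]
grip_width: 0.42
```

```bash
python3 meas.py m3
```

```text
scene scale_plate [(0.8, [34.1, -7.9, 81.9])]
scene long_line [(0.72, [33.0, -10.9, 80.7])]
scene pointer_tip [(0.63, [-36.9, 7.4, 49.0])]
scene carriage_grip [(0.7, [-39.8, 8.8, 53.5])]
top scale_plate [(0.74, [174.2, -154.5, 58.0])]
top long_line [(0.95, [37.8, 3.6, 83.9])]
top pointer_tip [(0.64, [-33.4, 17.4, 51.2])]
top carriage_grip [(0.61, [-35.5, 22.0, 54.0])]
```

View pics/m3top.png

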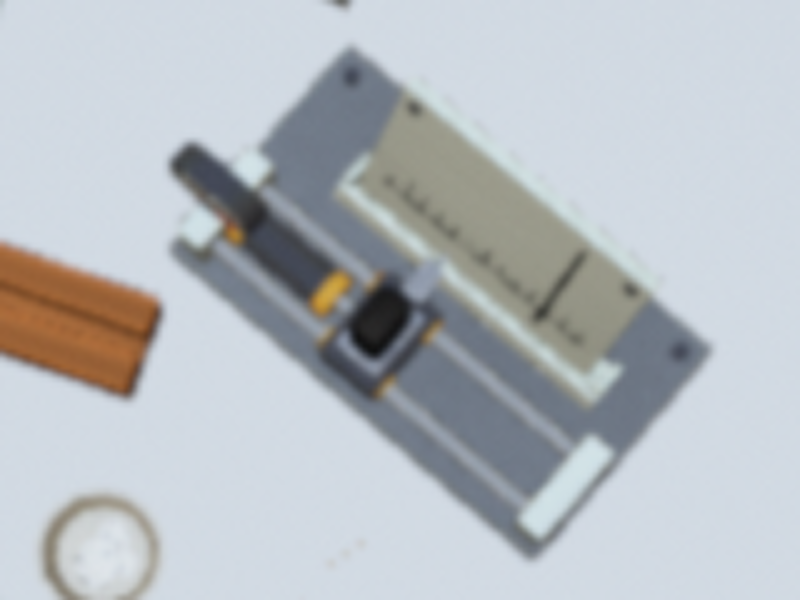

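```bash
python3 - <<'E'
from line import *
p=pickle.load(open("top_l.pkl","rb")); g=cv2.cvtColor(p["frame"],cv2.COLOR_RGB2GRAY).astype(float)
P=lambda a,b:(200+a/5-.4,130+b/5-.4)
# darkest centroids perpendicular to line
from scipy.ndimage import map_coordinates as mc
a=np.array(P(583,255));b=np.array(P(540,320)); d=(b-a)/np.linalg.norm(b-a); nn=np.array([-d[1],d[0]])
for t in np.linspace(.1,.9,7):
    ks=np.arange(-3,3.1,.25); pts=a+t*(b-a)+ks[:,None]*nn; vv=mc(g,[pts[:,1],pts[:,0]],order=1); wg=np.clip(np.median(vv)-vv-3,0,None); k=(wg*ks).sum()/wg.sum()
    print(round(t,2),round(k,2),np.round(hit(p,a+t*(b-a)+k*nn,[q[0]-2,q[1],q[2]],n),1),np.round(hit(p,a+t*(b-a)+k*nn,q,n),1))
Z=np.array([0,0,1.])
for nme,uv,z in(("ptr tip",(433,266),51),("ptr base",(410,290),51),("grip",(381,321),99),("blk-",(566,488),58),("blk+",(226,200),58),("stopR out",(610,375),30),("stopL out",(355,170),30)):
    print(nme,np.round(hit(p,P(*uv),[0,0,z],Z),1))
for nme,uv in(("plate TL",(408,88)),("plate TR",(652,295)),("plate BR",(598,370)),("plate BL",(362,178))): print(nme,np.round(hit(p,P(*uv),[q[0]-2,q[1],q[2]],n),1))
# pointer edge profiles, along tester y at x=8..14, z=51
T=np.array(p["cam_to_world"])
for x in(4,7,10,13):
    ys=np.arange(0,40,1.); uv=np.array([proj(p,A@(np.array([x,y,51])/1e3)+[v[0],v[1],0]) for y in ys]); vv=mc(g,[uv[:,1],uv[:,0]],order=1); print(x,vv.astype(int).tolist())
E
```

```text
0.1 0.26 [ 45.1 -32.7 104.7] [ 45.8 -32.5 101.2]
0.23 0.34 [ 41.9 -32.7  95.8] [ 42.6 -32.5  92.2]
0.37 0.42 [ 38.6 -32.7  86.8] [ 39.3 -32.5  83.2]
0.5 0.51 [ 35.3 -32.6  77.7] [ 35.9 -32.4  74. ]
0.63 0.58 [ 31.9 -32.6  68.4] [ 32.5 -32.4  64.7]
0.77 0.56 [ 28.5 -32.8  59. ] [ 29.1 -32.7  55.2]
0.9 0.62 [ 25.  -32.9  49.4] [ 25.6 -32.7  45.6]
ptr tip [ 7.3 22.1 51. ]
ptr base [-9.1 22.9 51. ]
grip [-35.9  19.1  99. ]
blk- [-34.5 -97.6  58. ]
blk+ [-34.9 119.2  58. ]
stopR out [ 26.1 -78.1  30. ]
stopL out [22.1 85.4 30. ]
plate TL [ 52.2  78.4 124.1]
plate TR [ 51.7 -69.9 122.9]
plate BR [ 22.2 -72.2  41.8]
plate BL [20.2 79.2 36.4]
4 [150, 150, 150, 150, 150, 151, 151, 151, 152, 152, 151, 153, 154, 153, 154, 155, 156, 155, 156, 156, 154, 154, 155, 156, 156, 156, 156, 154, 151, 148, 149, 149, 150, 150, 152, 153, 153, 154, 155, 155]
7 [179, 178, 178, 179, 179, 180, 182, 183, 183, 185, 188, 186, 184, 184, 182, 179, 176, 174, 170, 164, 160, 158, 156, 158, 160, 162, 165, 168, 172, 176, 177, 180, 183, 184, 184, 185, 186, 186, 184, 185]
10 [195, 193, 193, 195, 193, 193, 194, 195, 195, 197, 198, 200, 202, 200, 200, 200, 196, 191, 186, 179, 171, 165, 162, 165, 168, 173, 177, 180, 184, 189, 193, 196, 198, 200, 203, 204, 204, 206, 206, 202]
13 [179, 178, 177, 176, 176, 175, 174, 174, 173, 174, 175, 176, 178, 180, 183, 184, 183, 182, 182, 176, 172, 169, 169, 168, 168, 170, 172, 172, 172, 173, 174, 175, 178, 180, 183, 183, 184, 185, 185, 183]
```

```bash
python3 - <<'E'
from line import *
from scipy.ndimage import map_coordinates as mc
p=pickle.load(open("top_l.pkl","rb"));f=p["frame"].astype(float)
def prof(x,z,ys,ch): 
    uv=np.array([proj(p,A@(np.array([x,y,z])/1e3)+[v[0],v[1],0]) for y in ys]); return mc(f[:,:,ch],[uv[:,1],uv[:,0]],order=1).astype(int).tolist()
ys=np.arange(6,40,1.5)
print(ys.tolist())
for x in(-6,-4,-2,0,2,3): print(x,prof(x,51,ys,0))
print("R-B")
for x in(-2,2,6,10): print(x,(np.array(prof(x,51,ys,2))-np.array(prof(x,51,ys,0))).tolist())
yb=np.arange(-8,48,2.); print("carriage top",yb.tolist())
for x in(-55,-52,-13,-11): print(x,prof(x,50,yb,0))
print("end block-",np.arange(-116,-84,2.).tolist())
for x in(-50,-34,-20): print(x,prof(x,58,np.arange(-116,-84,2.),0))
print("line profile"); yl=np.arange(-42,-22,1.)
print(prof(28.7,57,yl,0))
E
```

```text
[6.0, 7.5, 9.0, 10.5, 12.0, 13.5, 15.0, 16.5, 18.0, 19.5, 21.0, 22.5, 24.0, 25.5, 27.0, 28.5, 30.0, 31.5, 33.0, 34.5, 36.0, 37.5, 39.0]
-6 [101, 100, 98, 98, 100, 109, 123, 137, 147, 147, 146, 144, 141, 133, 124, 114, 106, 102, 101, 102, 106, 110, 112]
-4 [109, 108, 107, 107, 108, 114, 127, 139, 144, 146, 145, 144, 140, 135, 126, 119, 113, 110, 109, 109, 111, 113, 114]
-2 [113, 113, 112, 113, 114, 119, 127, 138, 144, 145, 145, 143, 141, 135, 126, 118, 114, 112, 112, 114, 115, 116, 116]
0 [120, 120, 120, 120, 123, 127, 134, 140, 145, 146, 145, 144, 142, 137, 130, 121, 115, 117, 117, 121, 123, 123, 123]
2 [132, 133, 133, 134, 135, 139, 142, 145, 145, 145, 145, 145, 145, 143, 137, 133, 130, 129, 132, 134, 136, 138, 138]
3 [141, 141, 142, 142, 143, 145, 147, 147, 146, 145, 145, 145, 146, 147, 143, 141, 138, 138, 141, 143, 144, 146, 146]
R-B
-2 [20, 21, 22, 20, 21, 21, 22, 23, 25, 26, 27, 27, 26, 25, 24, 22, 21, 20, 21, 21, 22, 21, 21]
2 [4, 4, 4, 5, 4, 6, 10, 17, 23, 26, 27, 27, 26, 22, 16, 9, 4, 0, 1, 1, 2, 1, 1]
6 [1, 0, 2, 3, 2, 4, 9, 16, 23, 26, 26, 26, 22, 18, 9, 5, -1, -2, -1, -3, 
[... 609 characters left out ...]
 82, 80, 78, 75, 70, 65, 53, 52, 55, 64, 82, 106, 123, 128, 123, 124]
-11 [113, 113, 114, 115, 117, 107, 88, 75, 71, 71, 73, 86, 99, 109, 117, 112, 109, 95, 81, 67, 68, 73, 84, 104, 117, 117, 115, 114]
end block- [-116.0, -114.0, -112.0, -110.0, -108.0, -106.0, -104.0, -102.0, -100.0, -98.0, -96.0, -94.0, -92.0, -90.0, -88.0, -86.0]
-50 [209, 206, 195, 168, 136, 139, 166, 195, 204, 207, 207, 206, 200, 184, 158, 136]
-34 [209, 206, 197, 175, 150, 153, 177, 196, 205, 208, 208, 207, 198, 176, 145, 122]
-20 [209, 208, 199, 177, 143, 142, 173, 199, 206, 209, 209, 209, 204, 187, 161, 146]
line profile
[138, 140, 141, 142, 136, 128, 118, 106, 96, 88, 90, 102, 115, 126, 131, 133, 134, 132, 132, 134]
```

```bash
python3 go.py .4678 -.306 .2 138.29 0
```

```text
t 12.97 pos [ 0.2975 -0.5792  0.2455] F [-0.   0.4  0.2] w 40.0
shift [ 55.8 317.1  45.5] twist [-0.01 -0.06 -0.21] toolz [ 0.  0. -1.]
```

Call:
play_rows --motion '[{"translation": [5,30,0],"twist": [0,0,0],"gripper": 40},{"translation": [12,68,0],"twist": [0,0,0],"gripper": 40},{"translation": [19,108,5],"twist": [0,0,0],"gripper": 40},{"translation": [26,148,10],"twist": [0,0,0],"gripper": 40},{"translation": [33,188,15],"twist": [0,0,0],"gripper": 40}]'

```text
time: 13.38
tool_pos: [0.3989, -0.4162, 0.2305]
ee_rot: [-3.141, -0.0, 2.409]
wrist_force: [0.2, -0.6, 0.2]
grip_width: 0.421
```

Call:
play_rows --motion '[{"translation": [7,40,8],"twist": [0,0,0],"gripper": 40},{"translation": [14,80,16],"twist": [0,0,0],"gripper": 40},{"translation": [20,115,24],"twist": [0,0,0],"gripper": 40},{"translation": [23,129,30],"twist": [0,0,0],"gripper": 40},{"translation": [23,129,30],"twist": [0,0,0],"gripper": 40}]'

```text
time: 13.8
tool_pos: [0.4681, -0.303, 0.1989]
ee_rot: [3.141, -0.004, 2.414]
wrist_force: [0.5, -0.0, -0.1]
grip_width: 0.422
```

```bash
python3 go.py .4678 -.306 .08 138.29 0
```

```text
t 13.8 pos [ 0.4681 -0.303   0.1989] F [ 0.5 -0.  -0.1] w 40.1
shift [ -2.2  -2.5 118.9] twist [ 0.03 -0.22  0.01] toolz [ 0.  0. -1.]
```

Call:
play_rows --motion '[{"translation": [-2,-2,25],"twist": [0,0,0],"gripper": 40},{"translation": [-2,-2,50],"twist": [0,0,0],"gripper": 40},{"translation": [-2,-2,75],"twist": [0,0,0],"gripper": 40},{"translation": [-2,-2,90],"twist": [0,0,0],"gripper": 40},{"translation": [-2,-2,95],"twist": [0,0,0],"gripper": 40}]'

```text
time: 14.22
tool_pos: [0.4654, -0.3089, 0.1023]
ee_rot: [-3.141, -0.006, 2.408]
wrist_force: [-0.0, 0.1, -0.8]
grip_width: 0.423
```

Call:
play_rows --motion '[{"translation": [0,0,10],"twist": [0,0,0],"gripper": 40},{"translation": [0,0,20],"twist": [0,0,0],"gripper": 40},{"translation": [0,0,24],"twist": [0,0,0],"gripper": 40},{"translation": [0,0,24],"twist": [0,0,0],"gripper": 40}]'

```text
time: 14.55
tool_pos: [0.4668, -0.3096, 0.0807]
ee_rot: [-3.141, -0.002, 2.408]
wrist_force: [-0.5, 0.4, -0.1]
grip_width: 0.418
```

```bash
python3 go.py .4678 -.306 .08 138.29 0
```

```text
t 14.55 pos [ 0.4668 -0.3096  0.0807] F [-0.5  0.4 -0.1] w 39.7
shift [1.7 3.3 0.7] twist [-0.01 -0.14 -0.3 ] toolz [ 0.  0. -1.]
```

Call:
play_rows --motion '[{"translation": [0,2,0],"twist": [0,0,0],"gripper": 30},{"translation": [0,2,0],"twist": [0,0,0],"gripper": 22},{"translation": [0,2,0],"twist": [0,0,0],"gripper": 15},{"translation": [0,2,0],"twist": [0,0,0],"gripper": 15},{"translation": [0,2,0],"twist": [0,0,0],"gripper": 15}]' --force 25

```text
time: 14.97
tool_pos: [0.4696, -0.3079, 0.0822]
ee_rot: [3.14, 0.0, 2.409]
wrist_force: [3.4, 3.5, 2.2]
grip_width: 0.207
```

Call:
play_rows --motion '[{"translation": [0,0,0],"twist": [0,0,0],"gripper": 15},{"translation": [0,0,0],"twist": [0,0,0],"gripper": 15},{"translation": [0,0,0],"twist": [0,0,0],"gripper": 15}]' --force 50

```text
time: 15.22
tool_pos: [0.4693, -0.3082, 0.0822]
ee_rot: [3.141, 0.0, 2.409]
wrist_force: [3.6, 4.0, 5.1]
grip_width: 0.209
```

```bash
cat > yt.py <<'E'
from line import *
o=get_obs(); X=A.T@(o["tool_pos"]-[v[0],v[1],0]); print(round(o["time"],2),"tcp_t",np.round(X*1e3,1),"F_t",np.round(A.T@o["wrist_force"],1),"w",round(o["grip_width"]*95.1,1),"rpy",np.round(o["ee_rot"],3))
E
python3 yt.py; python3 - <<'E'
from h import *
p=read_camera("scene"); save(p,"h0.png",(180,245,255,345),8); np.save("h0.npy",p["frame"])
E
```

```text
15.22 tcp_t [-32.8  19.3  82.2] F_t [0.  5.4 5.1] w 19.9 rpy [3.141 0.    2.409]
```

Call:
play_rows --motion '[{"translation": [0,-5,0],"twist": [0,0,0],"gripper": 15},{"translation": [0,-14,0],"twist": [0,0,0],"gripper": 15},{"translation": [0,-25,0],"twist": [0,0,0],"gripper": 15},{"translation": [0,-36,0],"twist": [0,0,0],"gripper": 15},{"translation": [0,-45,0],"twist": [0,0,0],"gripper": 15}]'

```text
time: 15.68
tool_pos: [0.4398, -0.3415, 0.0822]
ee_rot: [3.138, 0.001, 2.408]
wrist_force: [10.5, 6.8, 2.9]
grip_width: 0.204
```

Call:
play_rows --motion '[{"translation": [0,0,0],"twist": [0,0,0],"gripper": 15},{"translation": [0,0,0],"twist": [0,0,0],"gripper": 15},{"translation": [0,0,0],"twist": [0,0,0],"gripper": 15},{"translation": [0,0,0],"twist": [0,0,0],"gripper": 15}]'

```text
time: 16.02
tool_pos: [0.44, -0.3413, 0.0822]
ee_rot: [3.139, 0.001, 2.408]
wrist_force: [9.3, 6.8, 4.9]
grip_width: 0.204
```

```bash
python3 yt.py; cat > disp.py <<'E'
# carriage displacement along -y from scene: warp reference patch (carriage at z~45 plane) by model motion, score by NCC
from line import *
ref=pickle.load(open("scene_l.pkl","rb")); rg=cv2.cvtColor(ref["frame"],cv2.COLOR_RGB2GRAY)
p=read_camera("scene"); g=cv2.cvtColor(p["frame"],cv2.COLOR_RGB2GRAY); save(p,"fin.png",(180,245,255,345),8)
W=lambda a:A@(np.array(a)/1e3)+[v[0],v[1],0]
for nm,pts in dict(front=[(-61,36,26),(-61,0,26),(-61,0,50),(-61,36,50)],side=[(-61,0,26),(-8,0,26),(-8,0,50),(-61,0,50)],top=[(-61,0,50),(-8,0,50),(-8,8,50),(-61,8,50)],ptr=[(0,12,51),(14,12,51),(14,24,51),(0,24,51)]).items():
    pts=np.array(pts,float); best=[]
    S0=np.float32([[0,0],[60,0],[60,40],[0,40]])
    def rect(im,D): 
        uv=np.float32([proj(p,W(q-[0,D,0])) for q in pts]); return cv2.warpPerspective(im,cv2.getPerspectiveTransform(uv,S0),(60,40),flags=cv2.INTER_LINEAR).astype(float)
    r=rect(rg,0); Ds=np.arange(-6,66,.5); sc=[np.corrcoef(r.ravel(),rect(g,D).ravel())[0,1] for D in Ds]; i=int(np.argmax(sc)); print(nm,Ds[i],round(sc[i],3))
E
python3 disp.py
```

```text
16.02 tcp_t [-32.7 -24.9  82.2] F_t [ 2.4 11.3  4.9] w 19.4 rpy [3.139e+00 1.000e-03 2.408e+00]
front 46.0 0.991
side 46.0 0.997
top 46.0 0.983
ptr 45.5 0.879
```

Call:
play_rows --motion '[{"translation": [0,-3,0],"twist": [0,0,0],"gripper": 15},{"translation": [0,-6,0],"twist": [0,0,0],"gripper": 15},{"translation": [0,-8,0],"twist": [0,0,0],"gripper": 15},{"translation": [0,-8,0],"twist": [0,0,0],"gripper": 15},{"translation": [0,-8,0],"twist": [0,0,0],"gripper": 15}]'

```text
time: 16.48
tool_pos: [0.4349, -0.347, 0.0822]
ee_rot: [3.138, 0.001, 2.408]
wrist_force: [9.9, 7.5, 4.7]
grip_width: 0.204
```

```bash
python3 yt.py; python3 disp.py; python3 - <<'E'
from h import *
p=read_camera("top"); save(p,"fint.png",(130,250,200,360),4)
E
python3 -c "
import cv2,numpy as np
a=cv2.imread('pics/fin.png');b=cv2.imread('pics/fint.png');print(a.shape,b.shape)
a=cv2.resize(a,(480,347));b=cv2.resize(b,(312,234));c=np.zeros((347,800,3),np.uint8);c[:,:480]=a;c[:234,484:796]=b;cv2.imwrite('pics/final.png',c)"
```

```text
16.48 tcp_t [-32.7 -32.5  82.2] F_t [ 2.4 12.2  4.7] w 19.4 rpy [3.138e+00 1.000e-03 2.408e+00]
front 54.0 0.988
side 51.5 0.974
top 53.5 0.981
ptr 53.5 0.915
(520, 720, 3) (480, 640, 3)
```

```bash
python3 - <<'E'
from line import *
from scipy.ndimage import map_coordinates as mc
t=read_camera("top"); s=read_camera("scene"); rt=pickle.load(open("top_l.pkl","rb")); rs=pickle.load(open("scene_l.pkl","rb"))
def prof(p,x,z,ys,ch): 
    uv=np.array([proj(p,A@(np.array([x,y,z])/1e3)+[v[0],v[1],0]) for y in ys]); return mc(p["frame"][:,:,ch].astype(float),[uv[:,1],uv[:,0]],order=1).astype(int)
ys=np.arange(-50,-15,1.5)
for x in(0,2,6,10): print("top B-R",x,(prof(t,x,51,ys,2)-prof(t,x,51,ys,0)).tolist())
yl=np.arange(-45,-20,1.)
for x,z in((28.7,57),(35,77),(42,96)): print("line now/ref",prof(t,x,z,yl,0).tolist(),prof(rt,x,z,yl,0).tolist())
for x,z in((31,60),(38.5,81),(44,95)): print("scene line now/ref",prof(s,x,z,yl,0).tolist(),prof(rs,x,z,yl,0).tolist())
E
```

```text
top B-R 0 [-42, -42, -43, -43, -43, -43, -42, -42, -42, -42, -41, -42, -42, -42, -43, -41, -42, -42, -42, -42, -41, -42, -42, -43]
top B-R 2 [-43, -43, -44, -44, -43, -43, -43, -43, -43, -43, -42, -42, -43, -43, -42, -42, -42, -43, -43, -43, -42, -43, -43, -43]
top B-R 6 [-45, -45, -46, -45, -46, -45, -45, -44, -44, -44, -44, -45, -44, -43, -44, -44, -45, -45, -44, -45, -44, -44, -45, -44]
top B-R 10 [-47, -46, -47, -46, -46, -46, -47, -46, -46, -46, -45, -46, -46, -46, -45, -45, -45, -47, -47, -46, -46, -46, -45, -46]
line now/ref [111, 111, 111, 111, 112, 112, 113, 113, 113, 113, 114, 113, 114, 114, 114, 114, 114, 114, 114, 114, 113, 113, 113, 114, 114] [132, 133, 135, 138, 140, 141, 142, 136, 128, 118, 106, 96, 88, 90, 102, 115, 126, 131, 133, 134, 132, 132, 134, 137, 141]
line now/ref [99, 99, 99, 99, 100, 99, 99, 98, 98, 99, 99, 99, 98, 98, 99, 99, 98, 99, 99, 99, 98, 99, 99, 100, 100] [148, 148, 148, 148, 148, 148, 146, 144, 138, 128, 115, 103, 94, 94, 103, 117, 130, 140, 144, 148, 150, 150, 150, 150, 150]
line now/ref [89, 89, 89, 89, 89, 89, 89, 89, 89, 90, 90, 90, 90, 90, 90
[... 247 characters left out ...]
132, 126, 121, 119, 118, 118, 121, 128, 134, 140, 146, 151, 152] [154, 154, 155, 156, 157, 158, 158, 157, 156, 153, 148, 144, 138, 133, 128, 124, 123, 123, 126, 133, 141, 147, 153, 157, 159]
scene line now/ref [155, 155, 155, 155, 155, 154, 154, 150, 146, 140, 134, 125, 112, 99, 86, 73, 63, 53, 44, 34, 26, 23, 20, 17, 14] [162, 162, 162, 162, 162, 162, 161, 159, 156, 153, 149, 143, 137, 130, 124, 118, 123, 129, 136, 144, 151, 155, 158, 161, 164]
scene line now/ref [144, 137, 129, 121, 109, 95, 81, 68, 56, 48, 41, 34, 28, 25, 29, 33, 38, 42, 44, 45, 45, 43, 41, 38, 33] [165, 165, 166, 166, 165, 164, 164, 163, 163, 158, 154, 149, 143, 136, 131, 127, 125, 125, 130, 138, 145, 152, 159, 162, 164]
```

Call:
play_rows --motion '[{"translation": [0,0,0],"twist": [0,0,0],"gripper": 15},{"translation": [0,0,0],"twist": [0,0,0],"gripper": 15},{"translation": [0,0,0],"twist": [0,0,0],"gripper": 15},{"translation": [0,0,0],"twist": [0,0,0],"gripper": 15},{"translation": [0,0,0],"twist": [0,0,0],"gripper": 15}]'

```text
time: 17.1
tool_pos: [0.435, -0.3469, 0.0822]
ee_rot: [3.138, 0.001, 2.408]
wrist_force: [9.2, 7.0, 3.2]
grip_width: 0.209
```

```bash
python3 yt.py; python3 disp.py; python3 -c "
from workcell import *
print(finish_job())"
```

```text
17.1 tcp_t [-32.7 -32.4  82.2] F_t [ 2.2 11.3  3.2] w 19.9 rpy [3.138e+00 1.000e-03 2.408e+00]
front 53.5 0.989
side 51.5 0.972
top 54.0 0.985
ptr 54.0 0.954
the job is handed in; nothing more can be done
None
```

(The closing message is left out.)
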